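# Touch off the extraction manifold and seat the teaching pin in its reference port

### The job

Take the orange-handled teaching pin from its stand and use it to find where the lid of the extraction manifold really lies: press the side of the pin lightly, with a few newtons, against the edge of the lid and hold it there for half a second at each of three points, first on the long edge facing the robot near the end away from the blue-ringed port, then on the same edge near the port's end, then on the short end edge next to the port. Then push the pin down into the blue-ringed port until its collar sits flush on the lid, let go and leave it standing there. Never push hard on the manifold (25 N damages it), and leave the other things on the bench alone.

Things in the scene. Friction and masses are not known exactly. Their poses are not given: they have to be found in the camera images.
- pin_grip (a point): Grip point of the teaching pin, a loose hand tool of about 120 g standing upright in its stand: a square orange handle 20 x 20 mm, 50 mm tall (this point, on its axis, is 20 mm below the handle's top); under it a round steel collar 26 mm across, 6 mm thick; under that the shank. z points up along the pin, x and y are square to the handle's flats.
- pin_tip (a point): Lowest point of the pin's round steel shank, on its axis: 76 mm below pin_grip and 40 mm below the collar's underside. The shank is 10 mm in diameter, 40 mm long, with a hemispherical end.
- pin: The teaching pin itself; origin at the tip, axes as for pin_grip.
- stand: Fixed aluminium block 60 x 60 mm and 45 mm tall with a 14 mm hole down its middle, in which the pin stands loose with its collar resting on the block's top. Origin at the underside's centre.
- manifold: Vacuum extraction manifold, fixed: white base 150 x 300 x 12 mm, glass tank, white lid on top. Origin at the centre of the base's underside; y along its length, towards the end with the blue-ringed port; x across it, -x is the long side facing the robot. Pushing it with more than 25 N will damage it.
- tank_top (a point): Point on the manifold's axis, 125 mm above its origin, level with the lid's top. The lid is 130 (x) by 260 (y) mm, 18 mm thick. It was laid on by hand and vacuum holds it: it will not move, but its centre lies up to 8 mm off this point along x and along y, and it is turned up to 0.06 rad about its centre from the manifold's axes. This is not measured: it must be felt.
- port_nominal (a point): Where the mouth of the blue-ringed port would be if the lid lay exactly centred (x -22, y +90 mm from tank_top): exactly there in the lid's own frame. A 12 mm through hole, 1 mm chamfer; a rubber seal 12 mm down drags with a few newtons, so the pin must be pushed home. The lid's gasket gives 1 mm per 5 N downward. Other ports: caps 10 mm tall or, on the side away from the robot, cartridges 62 mm tall.
- tube_rack: Bystander: white rack of test tubes, 62 x 140 x 118 mm, origin under its centre.
- beaker: Bystander: clear beaker, 68 mm across, 85 mm tall, origin under its centre.
- amber_bottle: Bystander: amber bottle, 68 mm across, 150 mm tall, origin under its centre.
- jar: Bystander: white jar with blue lid, 56 mm across, 75 mm tall, origin under its centre.
- tip_box: Bystander: blue box of pipette tips, 85 x 120 x 57 mm, origin under its centre.

How it is judged:
On the way, in this order (a step that is already met when the one before it is completed fails the run):
1. the pin's shank is held against the lid's long edge facing the robot, in the third of it away from the blue-ringed port, with 0.5 to 25 N (contact force between pin and manifold between 0.5 and 25 N and x of pin_tip in the frame of manifold between -0.092 and -0.052 m and y of pin_tip in the frame of manifold below -0.035 m and z of pin_tip in the frame of manifold between 0.09 and 0.123 m), for 0.2 s.
2. then against the same edge, in the third of it at the port's end (contact force between pin and manifold between 0.5 and 25 N and x of pin_tip in the frame of manifold between -0.092 and -0.052 m and y of pin_tip in the frame of manifold between 0.035 and 0.118 m and z of pin_tip in the frame of manifold between 0.09 and 0.123 m), for 0.2 s.
3. then against the short end edge next to the port (contact force between pin and manifold between 0.5 and 25 N and y of pin_tip in the frame of manifold between 0.118 and 0.156 m and x of pin_tip in the frame of manifold between -0.072 and 0.072 m and z of pin_tip in the frame of manifold between 0.09 and 0.123 m), for 0.2 s.
At the end, for the whole second after the job is handed in: The pin stands in the blue-ringed port, fully home with its collar on the lid (tip no more than 87.5 mm above the bench, which is within 2.5 mm of flush), upright within 0.06 rad, at rest and released (z of pin_tip in the frame of manifold between 0.08 and 0.0875 m and horizontal distance between pin_tip and port_nominal below 0.02 m and angle between pin's own z axis and vertical below 0.06 rad and linear speed of pin below 0.01 m/s and contact force between pin and the fingers below 0.05 N); the robot touches nothing.
It fails at once if the manifold is pushed with more than 25 N (contact force between any of pin, the fingers, the arm and manifold above 25 N).
It fails at once if a bystander is moved by more than 20 mm (distance of any of tube_rack, beaker, amber_bottle, jar, tip_box from where it was at the start of the episode above 0.02 m).
It also fails if it takes over 72 s, if anything falls off the work surface, if the arm or the gripper's body presses on something with over 40 N, if the wrist force passes 120 N, or if a joint passes its speed limit or range.

### The arm

A 6-joint arm with a two-finger parallel gripper is mounted at the origin on the work surface. World frame = base frame: x ahead of the robot, y to its left, z up, the work surface at z = 0. Lengths are in m, angles in rad, forces in N, time in s.
With the tool pointing down it reaches from about 0.3 to 0.775 m from the base axis. Payload 14.6 kg.
Tool frame: the origin (TCP) lies at the very end of the fingers, on their centre line; the grasp point (between the pads) lies 19 mm behind it (env.grip_depth is the z of the grasp point in the tool frame, in m); z points along the fingers, y is the direction in which the jaws open and shut (so a half turn about z gives the same grasp; the last joint's range is limited). The gripper opens to 94 mm and grips with 3 to 60 N. Pads are 16 mm wide; open, the fingers measure 119 mm over their backs; the gripper's body (75 mm by 177 mm) begins 78 mm behind the grasp point.
Start: joints at [1.037, 0.3, 1.521, -0, 1.321, -0.067], TCP at [0.248, 0.491, 0.205] pointing down, gripper open.
Joint ranges: [-3.03, 3.03], [-0.79, 2.21], [0.23, 2.52], [-1.04, 4.18], [0, 3.07], [-2.55, 2.55]. Speed limits (rad/s): [2.22, 2.22, 2.57, 3.14, 3.14, 3.14].

### API

Orientations are given as a 3x3 rotation matrix whose columns are the frame's x, y, z axes.
In Python, from rig import env gives the robot as it stands.
- The arm moves only by the shell command python3 -m crank 'ROWS' [FORCE]. ROWS is JSON, a list of rows, each an object of numbers: "tx", "ty", "tz": the shift along the tool's x, y, z each as a share of 25 mm, from -1 to 1; "roll": the turn about the tool's z as a share of 0.15 rad, from -1 to 1; "grip": the closure, from 0 (fully open) to 1 (shut). In form: [{"tx": .., "ty": .., "tz": .., "roll": .., "grip": ..}, ...]. A call has 1 to 10 rows; each row shifts and turns the commanded pose from where the row before left it, along the tool's axes as they then stand; what a row does not reach is not made up. A row lasts 1/10 s, in which the tool goes at most 50 mm and 8.59 degrees, less where a joint would pass 70% of its speed; a pose out of reach is approached as far as the arm can. A call with a number of a shift or a turn outside -1 to 1 is refused whole. A call with a gripper value outside its range is refused whole. The fingers move at their own pace and stop on an object; FORCE is the grip in N (left out, the last holds). Time passes only in rows, so rows that do not move let the fingers close. It gives the time, the measured TCP pose, the force and the opening at its end, in the units of the state.
- env.sense(): the state, without advancing time (a new reading comes with each control period).
- env.snapshot(name): name is "scene" or "top" or "wrist"; returns a dict with "color" (480x640x3 uint8, red, green, blue), "vertical_fov" (degrees; the focal length in pixels is half the picture's height over the tangent of half this angle, whatever the lens; pixels are square), "cx", "cy" (the principal point, pixels), "R" (3x3) and "t" (3): a world point X has camera coordinates R X + t. Camera axes: x right, y down, z forward; pixel columns grow to the right and rows downward; lengths in m; the calibration is good to about 2 mm. A picture is of the moment at which its call begins. There is no depth.
- env.hand_in(): hands the job in, once; it reports no verdict.
The state is a dict: "time": time; "joint_pos": joint angles; "qvel": joint speeds; "effort": joint torques, N m; "tcp_pos": TCP position; "ee_rot": TCP orientation; "wrist_force": force on the tool from outside, world axes, zero at the start; "wrist_torque": the same for the moment, N m; "opening": finger opening in m.
Only numpy, scipy, OpenCV 4.12 (cv2) and the standard library are available. Lean on these libraries where they do the work, as an engineer would, in place of code of your own. Each camera call takes 0.05 s, during which the arm holds its last target. There are 200 camera calls.

## Working session

There is one attempt and no reset: what is moved stays moved. The work goes in short steps, Python scripts to look and compute and a shell command to move; the robot and the scene stay as the last step left them, time stands still between calls to the robot, and variables do not carry over. Pictures are saved under pics/ and viewed, about 8 in all and at most 12, crops included, and the job is handed in when it is done.

```bash
ls; mkdir -p pics
python3 - <<'E'
from rig import env
import cv2,json
s=env.sense();print({k:(v if not hasattr(v,'round') else v) for k,v in s.items()})
for n in("scene","top"):
    p=env.snapshot(n);cv2.imwrite(f"pics/{n}0.png",p["color"][:,:,::-1]);print(n,p["vertical_fov"],p["cx"],p["cy"],p["R"],p["t"])
E
```

```text
pics
{'time': 0.0, 'joint_pos': array([ 1.03735655e+00,  3.00438426e-01,  1.52159883e+00,  9.44295987e-06,
        1.32071287e+00, -6.66281647e-02]), 'qvel': array([-9.93065196e-04, -1.09216881e-04,  4.17110324e-04, -8.08378609e-05,
        2.88435655e-04, -1.24531584e-03]), 'effort': array([-7.84472359e-04, -5.31798577e+01, -3.52748358e+01,  7.08164927e-02,
        2.42700346e-02, -8.12656140e-05]), 'tcp_pos': array([0.24739763, 0.49091113, 0.20489675]), 'ee_rot': array([[-8.93006649e-01,  4.50043074e-01, -5.96449456e-04],
       [ 4.50043461e-01,  8.93006103e-01, -9.92002267e-04],
       [ 8.61892546e-05, -1.15429280e-03, -9.99999330e-01]]), 'wrist_force': array([-0.39116221, -0.70444062, -0.10468605]), 'wrist_torque': array([ 0.04303793, -0.01502256, -0.03202978]), 'opening': 0.09373329077298737}
scene 47.46984413658949 318.5241540007504 239.81143500654798 [[ 0.76501625  0.64386293 -0.01380822]
 [ 0.50245035 -0.6101324  -0.61260272]
 [-0.40285702  0.46171309 -0.79027036]] [-0.38065512 -0.22215618  1.61929182]
top 42.701274230345994 312.71319114315827 237.9818609816172 [[ 0.01981731 -0.99979511 -0.00412508]
 [-0.97351824 -0.01835628 -0.22787118]
 [ 0.22774877  0.00853163 -0.97368255]] [-0.05032607  0.56339936  1.76823644]
```

View pics/scene0.png

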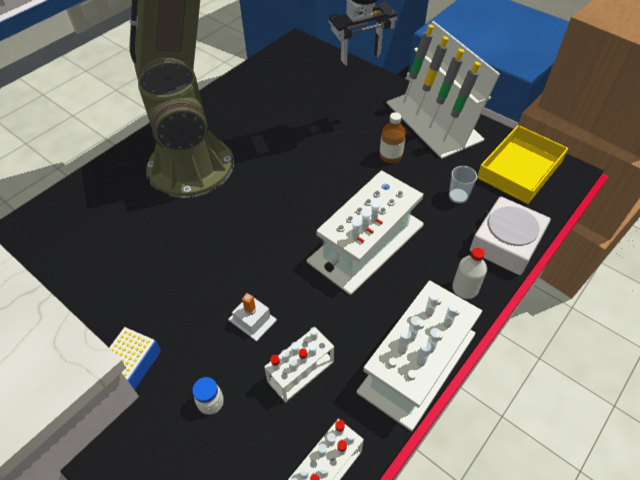

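View pics/top0.png

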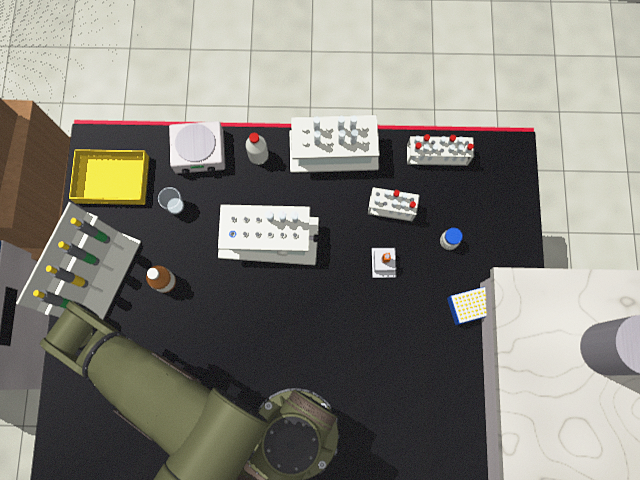

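The scene picture shows the pin in its stand near (249,304) and the manifold near (370,230), with its blue port at (386,187). In the top picture the pin is at (386,258) and the blue port at (232,234), with the lid spanning roughly (219–310, 205–257).

```bash
cat > h.py <<'E'
import numpy as np,cv2
def cam(p):
    f=p["color"].shape[0]/2/np.tan(np.radians(p["vertical_fov"])/2)
    return np.array([[f,0,p["cx"]],[0,f,p["cy"]],[0,0,1]]),np.array(p["R"]),np.array(p["t"])
def plane(p,uv,z):
    K,R,t=cam(p);c=-R.T@t;d=R.T@np.linalg.inv(K)@np.array([uv[0],uv[1],1.])
    return c+d*(z-c[2])/d[2]
def tri(p,a,q,b):
    P=[cam(x)[0]@np.c_[cam(x)[1],cam(x)[2]] for x in(p,q)]
    X=cv2.triangulatePoints(P[0],P[1],np.array(a,float),np.array(b,float))[:,0];return X[:3]/X[3]
def proj(p,X):
    K,R,t=cam(p);v=K@(R@np.array(X)+t);return v[:2]/v[2]
def blobs(p,lo,hi,box,amin=5):
    hsv=cv2.cvtColor(p["color"],cv2.COLOR_RGB2HSV);m=cv2.inRange(hsv,np.array(lo),np.array(hi))
    x0,y0,x1,y1=box;k=np.zeros_like(m);k[y0:y1,x0:x1]=m[y0:y1,x0:x1]
    n,l,s,c=cv2.connectedComponentsWithStats(k)
    return [(s[i].tolist(),c[i].round(2).tolist()) for i in range(1,n) if s[i][4]>=amin],k
E
python3 - <<'E'
from rig import env
from h import *
import numpy as np
np.set_printoptions(precision=4,suppress=True)
S=env.snapshot("scene");T=env.snapshot("top")
for n,p,b1,b2 in(("S",S,(225,280,280,330),(370,175,400,200)),("T",T,(370,245,400,280),(222,225,245,245))):
    print(n,"orange",blobs(p,(3,120,60),(18,255,255),b1)[0],"blue",blobs(p,(100,70,60),(130,255,255),b2)[0])
g=cv2.cvtColor(T["color"],cv2.COLOR_RGB2HSV)
m=((g[:,:,1]<60)&(g[:,:,2]>120)).astype(np.uint8)*255
for box in((210,195,325,275),(365,242,402,285)):
    k=np.zeros_like(m);k[box[1]:box[3],box[0]:box[2]]=m[box[1]:box[3],box[0]:box[2]]
    c=max(cv2.findContours(k,0,2)[0],key=cv2.contourArea);print(cv2.approxPolyDP(c,2,True)[:,0].tolist())
a=cv2.resize(T["color"][195:285,210:410],None,fx=4,fy=4,interpolation=2)
cv2.imwrite("pics/t1.png",a[:,:,::-1])
b=cv2.resize(S["color"][165:345,220:430],None,fx=3,fy=3,interpolation=2)
cv2.imwrite("pics/s1.png",b[:,:,::-1])
E
```

```text
S orange [([242, 292, 13, 21, 161], [248.39, 303.14])] blue [([381, 184, 9, 6, 31], [385.39, 186.68])]
T orange [([382, 254, 9, 9, 42], [385.36, 258.62])] blue [([229, 231, 7, 7, 23], [231.83, 233.74])]
[[220, 205], [218, 257], [314, 264], [316, 242], [309, 236], [317, 233], [318, 217], [309, 216], [308, 206]]
[[372, 248], [372, 276], [394, 277], [394, 248]]
```

View pics/t1.png

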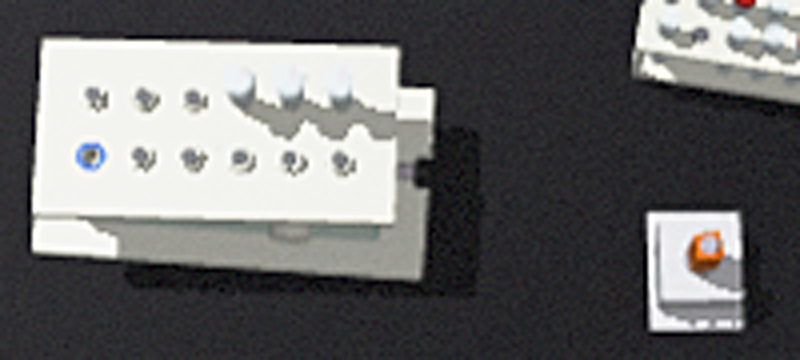

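View pics/s1.png

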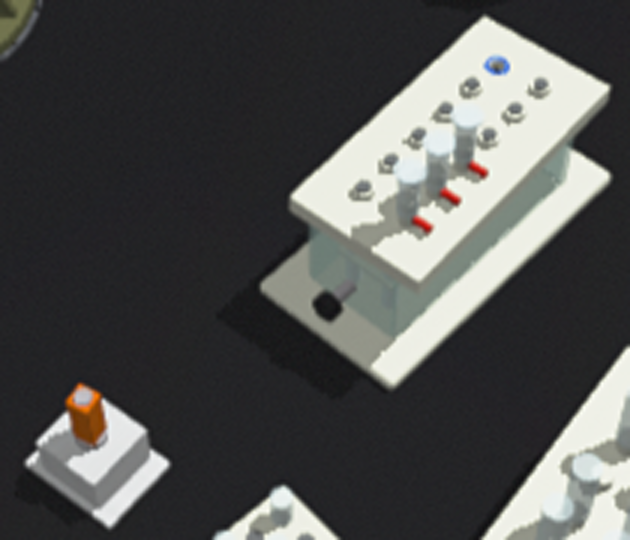

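The crops show the lid's and base's corners clearly. The pin handle's grey top is at t1 (710,247) and s1 (84,395). Next I compute the positions.

Run:
```python
from rig import env
from h import *
np.set_printoptions(precision=4,suppress=True)
S=env.snapshot("scene");T=env.snapshot("top")
t=lambda u,v:((u+.5)/4-.5+210,(v+.5)/4-.5+195)
s=lambda u,v:((u+.5)/3-.5+220,(v+.5)/3-.5+165)
print("pin top tri",tri(T,t(709,247),S,s(84,396)),plane(T,t(709,247),.101),plane(S,s(84,396),.101))
print("port tri",tri(T,(231.83,233.74),S,(385.39,186.68)),plane(T,(231.83,233.74),.125),plane(S,(385.39,186.68),.125))
L=[(t(32,216),None),(t(42,38),s(610,88)),(t(398,46),s(420,284)),(t(395,222),s(291,197))]
for n,(a,b) in zip(("nearport","farport","farend","nearend"),L):
    b=b or s(486,15);print("lid",n,plane(T,a,.125),plane(S,b,.125),tri(T,a,S,b))
for n,a in(("nearport",t(32,253)),("nearend",t(422,279)),("farend",t(434,88))):print("base T",n,plane(T,a,.012))
for n,b in(("nearend",s(262,286)),("farend",s(390,386)),("farport",s(610,178))):print("base S",n,plane(S,b,.012))
for n,b in(("farport",(712,212)),("?",(659,302)),("",(742,297)),("",(742,212))):print("stand T",b,plane(T,t(*b),.045))
for b in((37,440),(98,482),(148,432)):print("stand S",plane(S,s(*b),.045))
for n,p in(("T",T),("S",S)):
    g=cv2.cvtColor(p["color"],cv2.COLOR_RGB2HSV)
```

```text
pin top tri [ 0.506  -0.2555  0.0991] [ 0.5051 -0.2561  0.101 ] [ 0.5077 -0.2552  0.101 ]
port tri [0.5588 0.1943 0.1227] [0.5584 0.1941 0.125 ] [0.5597 0.1921 0.125 ]
lid nearport [0.5136 0.2328 0.125 ] [0.5167 0.2352 0.125 ] [0.5151 0.2342 0.1239]
lid farport [0.6468 0.2328 0.125 ] [0.6471 0.2313 0.125 ] [0.6469 0.2328 0.1238]
lid farend [ 0.6456 -0.0276  0.125 ] [ 0.6474 -0.0295  0.125 ] [ 0.6463 -0.0276  0.1221]
lid nearend [ 0.5142 -0.0282  0.125 ] [ 0.5168 -0.027   0.125 ] [ 0.5152 -0.0273  0.1234]
base T nearport [0.5088 0.2501 0.012 ]
base T nearend [ 0.4943 -0.0479  0.012 ]
base T farend [ 0.6449 -0.0544  0.012 ]
base S nearend [ 0.5002 -0.0483  0.012 ]
base S farend [ 0.645  -0.0577  0.012 ]
base S farport [0.6614 0.2375 0.012 ]
stand T (712, 212) [ 0.5434 -0.265   0.045 ]
stand T (659, 302) [ 0.474 -0.225  0.045]
stand T (742, 297) [ 0.479  -0.2869  0.045 ]
stand T (742, 212) [ 0.5438 -0.2876  0.045 ]
stand S [ 0.4781 -0.2859  0.045 ]
stand S [ 0.5399 -0.2821  0.045 ]
stand S [ 0.5391 -0.2263  0.045 ]
```

Manifold yaw is about −0.05 rad and the lid's yaw is about 0, with its centre near (0.581,0.102). The pin axis is at about (0.506,−0.2555). I turn the tool so that tool y lies along world x and tool x along world y, then go above the pin.

```bash
python3 -m crank '[{"roll":0.92,"grip":0},{"roll":0.92},{"roll":0.92},{"roll":0.92},{"roll":0.92},{"roll":0.92},{"roll":0.92},{"roll":0.92}]' 
python3 -m crank '[{"tx":-1,"ty":0.35},{"tx":-1,"ty":0.35},{"tx":-1,"ty":0.35},{"tx":-1,"ty":0.35},{"tx":-1,"ty":0.35},{"tx":-1,"ty":0.35},{"tx":-1,"ty":0.35},{"tx":-1,"ty":0.35},{"tx":-1,"ty":0.35},{"tx":-1,"ty":0.35}]'
python3 -m crank '[{"tx":-1,"ty":0.35},{"tx":-1,"ty":0.35},{"tx":-1,"ty":0.35},{"tx":-1,"ty":0.35},{"tx":-1,"ty":0.35},{"tx":-1,"ty":0.35},{"tx":-1,"ty":0.35},{"tx":-1,"ty":0.35},{"tx":-1,"ty":0.35},{"tx":-1,"ty":0.35}]'
```

```text
invalid input
invalid input
invalid input
```

```bash
python3 -m crank '[{"tx":0,"ty":0,"tz":0,"roll":0.92,"grip":0},{"tx":0,"ty":0,"tz":0,"roll":0.92,"grip":0},{"tx":0,"ty":0,"tz":0,"roll":0.92,"grip":0},{"tx":0,"ty":0,"tz":0,"roll":0.92,"grip":0},{"tx":0,"ty":0,"tz":0,"roll":0.92,"grip":0},{"tx":0,"ty":0,"tz":0,"roll":0.92,"grip":0},{"tx":0,"ty":0,"tz":0,"roll":0.92,"grip":0},{"tx":0,"ty":0,"tz":0,"roll":0.92,"grip":0}]'
```

```text
time: 1.1
tcp_pos: [0.2475, 0.4911, 0.2054]
ee_rot: [[0.006, 1.0, -0.0], [1.0, -0.006, -0.0], [-0.0, -0.0, -1.0]]
wrist_force: [-0.0, 0.6, 0.2]
opening: 0.0937
```

```bash
python3 -m crank '[{"tx":-1,"ty":0.35,"tz":0,"roll":0,"grip":0},{"tx":-1,"ty":0.35,"tz":0,"roll":0,"grip":0},{"tx":-1,"ty":0.35,"tz":0,"roll":0,"grip":0},{"tx":-1,"ty":0.35,"tz":0,"roll":0,"grip":0},{"tx":-1,"ty":0.35,"tz":0,"roll":0,"grip":0},{"tx":-1,"ty":0.35,"tz":0,"roll":0,"grip":0},{"tx":-1,"ty":0.35,"tz":0,"roll":0,"grip":0},{"tx":-1,"ty":0.35,"tz":0,"roll":0,"grip":0},{"tx":-1,"ty":0.35,"tz":0,"roll":0,"grip":0},{"tx":-1,"ty":0.35,"tz":0,"roll":0,"grip":0}]'
python3 -m crank '[{"tx":-1,"ty":0.35,"tz":0,"roll":0,"grip":0},{"tx":-1,"ty":0.35,"tz":0,"roll":0,"grip":0},{"tx":-1,"ty":0.35,"tz":0,"roll":0,"grip":0},{"tx":-1,"ty":0.35,"tz":0,"roll":0,"grip":0},{"tx":-1,"ty":0.35,"tz":0,"roll":0,"grip":0},{"tx":-1,"ty":0.35,"tz":0,"roll":0,"grip":0},{"tx":-1,"ty":0.35,"tz":0,"roll":0,"grip":0},{"tx":-1,"ty":0.35,"tz":0,"roll":0,"grip":0},{"tx":-1,"ty":0.35,"tz":0,"roll":0,"grip":0},{"tx":-1,"ty":0.35,"tz":0,"roll":0,"grip":0}]'
python3 -m crank '[{"tx":-1,"ty":0.35,"tz":0,"roll":0,"grip":0},{"tx":-1,"ty":0.35,"tz":0,"roll":0,"grip":0},{"tx":-1,"ty":0.35,"tz":0,"roll":0,"grip":0},{"tx":-1,"ty":0.35,"tz":0,"roll":0,"grip":0},{"tx":-1,"ty":0.35,"tz":0,"roll":0,"grip":0},{"tx":-1,"ty":0.35,"tz":0,"roll":0,"grip":0},{"tx":-1,"ty":0.35,"tz":0,"roll":0,"grip":0},{"tx":0,"ty":0,"tz":0,"roll":0,"grip":0},{"tx":0,"ty":0,"tz":0,"roll":0,"grip":0},{"tx":0,"ty":0,"tz":0,"roll":0,"grip":0}]'
python3 - <<'E'
from rig import env
from h import *
np.set_printoptions(precision=4,suppress=True)
W=env.snapshot("wrist");s=env.sense();print(s["tcp_pos"],s["time"],s["wrist_force"])
cv2.imwrite("pics/w1.png",W["color"][:,:,::-1])
print(proj(W,(.506,-.2555,.101)),proj(W,s["tcp_pos"]),W["R"],W["t"])
b,k=blobs(W,(3,120,60),(18,255,255),(0,0,640,480),50);print(b)
E
```

```text
time: 2.1
tcp_pos: [0.3352, 0.2401, 0.2055]
ee_rot: [[-0.0, 1.0, 0.0], [1.0, 0.0, 0.0], [0.0, 0.0, -1.0]]
wrist_force: [0.3, -0.2, -0.8]
opening: 0.0942
time: 3.1
tcp_pos: [0.4227, -0.01, 0.2055]
ee_rot: [[0.0, 1.0, 0.0], [1.0, -0.0, 0.0], [0.0, 0.0, -1.0]]
wrist_force: [-0.1, -0.2, -0.1]
opening: 0.0938
time: 4.1
tcp_pos: [0.4836, -0.1831, 0.2055]
ee_rot: [[-0.0, 1.0, -0.0], [1.0, 0.0, 0.0], [0.0, -0.0, -1.0]]
wrist_force: [0.3, -0.6, 0.1]
opening: 0.0941
[ 0.4836 -0.1831  0.2056] 4.15 [ 0.0507 -0.048   0.6329]
[344.1777 338.3233] [314.0226 305.9942] [[ 1.      0.0008 -0.0007]
 [ 0.001  -0.9619  0.2735]
 [-0.0004 -0.2735 -0.9619]] [-0.4833 -0.2051  0.342 ]
[([331, 302, 32, 51, 592], [346.79, 325.13])]
```

View pics/w1.png

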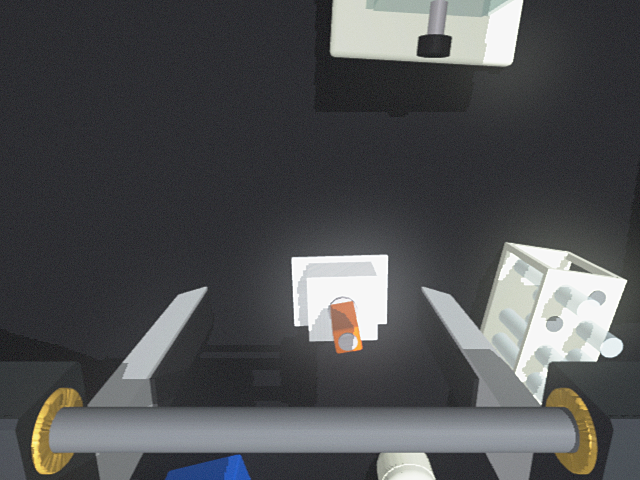

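The wrist view shows the handle's top at about (347,342), with the stand square around it. The handle's lower edge is slightly tilted, so I measure its yaw.

Run:
```python
from rig import env
from h import *
np.set_printoptions(precision=4,suppress=True)
W=env.snapshot("wrist")
g=W["color"]
b,k=blobs(W,(3,100,40),(20,255,255),(320,285,375,360),50);print(b)
k=cv2.morphologyEx(k,cv2.MORPH_CLOSE,np.ones((9,9)))
c=max(cv2.findContours(k,0,1)[0],key=cv2.contourArea);print(cv2.approxPolyDP(c,1.5,True)[:,0].tolist())
print(plane(W,(347,342),.101))
a=cv2.resize(g[285:365,305:395],None,fx=6,fy=6,interpolation=2);cv2.imwrite("pics/w2.png",a[:,:,::-1])
```

```text
[([331, 301, 32, 53, 761], [345.53, 325.33])]
[[351, 301], [331, 305], [334, 343], [338, 353], [358, 350], [362, 347]]
[ 0.5083 -0.2585  0.101 ]
```

View pics/w2.png

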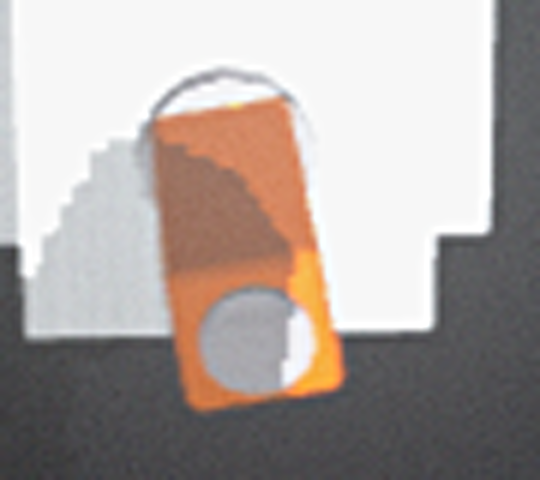

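Run:
```python
from rig import env
from h import *
np.set_printoptions(precision=4,suppress=True)
W=env.snapshot("wrist")
q=lambda u,v:((u+.5)/6-.5+305,(v+.5)/6-.5+285)
for n,a,b,z in(("top near edge",(196,410),(340,387),.101),("top far",(168,270),(310,248),.101),("bottom edge",(155,120),(288,98),.051)):
    A=plane(W,q(*a),z);B=plane(W,q(*b),z);d=B-A;print(n,A,B,np.linalg.norm(d),np.arctan2(d[1],d[0]))
print("disc",plane(W,q(257,341),.101))
```

```text
top near edge [ 0.5013 -0.2677  0.101 ] [ 0.5191 -0.2645  0.101 ] 0.018165645374250215 0.17889857122713113
top far [ 0.4975 -0.2485  0.101 ] [ 0.5149 -0.2455  0.101 ] 0.01760567052340159 0.17075085775652762
bottom edge [ 0.4978 -0.2506  0.051 ] [ 0.5166 -0.2472  0.051 ] 0.019086028192860066 0.17884242544086132
disc [ 0.5087 -0.2582  0.101 ]
```

Handle yaw is about +0.175 rad and its centre about (0.508,−0.258). I move over it, half-close the jaws to keep clear of the rack, and go partway down.

```bash
python3 -m crank '[{"tx":-1,"ty":0.33,"tz":0,"roll":0,"grip":0.47},{"tx":-1,"ty":0.33,"tz":0,"roll":0,"grip":0.47},{"tx":-1,"ty":0.33,"tz":0,"roll":0,"grip":0.47},{"tx":0,"ty":0,"tz":0,"roll":-0.58,"grip":0.47},{"tx":0,"ty":0,"tz":0,"roll":-0.58,"grip":0.47},{"tx":0,"ty":0,"tz":1,"roll":0,"grip":0.47},{"tx":0,"ty":0,"tz":1,"roll":0,"grip":0.47},{"tx":0,"ty":0,"tz":1,"roll":0,"grip":0.47},{"tx":0,"ty":0,"tz":0,"roll":0,"grip":0.47}]'
python3 - <<'E'
from rig import env
from h import *
np.set_printoptions(precision=4,suppress=True)
W=env.snapshot("wrist");s=env.sense();print(s["tcp_pos"],s["time"],s["opening"])
print(proj(W,(.508,-.258,.101)),proj(W,s["tcp_pos"]))
cv2.imwrite("pics/w3.png",W["color"][:,:,::-1])
E
```

```text
time: 5.15
tcp_pos: [0.5073, -0.2577, 0.1277]
ee_rot: [[-0.174, 0.985, -0.004], [0.985, 0.174, 0.003], [0.003, -0.004, -1.0]]
wrist_force: [-0.1, -0.1, 0.6]
opening: 0.0498
[ 0.5081 -0.2582  0.1299] 5.2 0.04971461918203253
[315.3128 285.7814] [315.3774 309.3117]
```

View pics/w3.png

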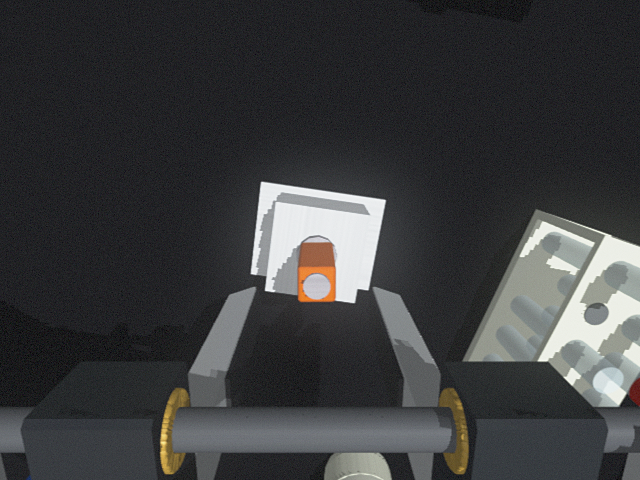

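The handle sits square between the jaws, its disc at (316,286) against a predicted (315,286). Going down to grip.

```bash
python3 -m crank '[{"tx":0,"ty":0.03,"tz":0.9,"roll":0,"grip":0.47},{"tx":0,"ty":0,"tz":0.9,"roll":0,"grip":0.47},{"tx":0,"ty":0,"tz":0.92,"roll":0,"grip":0.47},{"tx":0,"ty":0,"tz":0,"roll":0,"grip":0.47},{"tx":0,"ty":0,"tz":0,"roll":0,"grip":1},{"tx":0,"ty":0,"tz":0,"roll":0,"grip":1},{"tx":0,"ty":0,"tz":0,"roll":0,"grip":1},{"tx":0,"ty":0,"tz":0,"roll":0,"grip":1},{"tx":0,"ty":0,"tz":0,"roll":0,"grip":1}]' 45
python3 -c "
from rig import env
s=env.sense();print(s['tcp_pos'],s['wrist_force'],s['wrist_torque'],s['opening'])"
```

```text
time: 6.1
tcp_pos: [0.5096, -0.2589, 0.0633]
ee_rot: [[-0.173, 0.985, 0.001], [0.985, 0.173, -0.001], [-0.001, 0.001, -1.0]]
wrist_force: [-0.8, -0.1, 5.7]
opening: 0.0196
[ 0.50956502 -0.25890749  0.06327929] [-0.80212783 -0.10341744  5.73165971] [ 0.10572827  0.29641843 -0.02196328] 0.019605472346259173
```

```bash
python3 -m crank '[{"tx":0,"ty":0,"tz":-0.3,"roll":0,"grip":1},{"tx":0,"ty":0,"tz":-0.9,"roll":0,"grip":1},{"tx":0,"ty":0,"tz":-0.9,"roll":0,"grip":1},{"tx":0,"ty":0,"tz":-0.9,"roll":0,"grip":1},{"tx":0,"ty":0,"tz":-0.9,"roll":0,"grip":1},{"tx":0,"ty":0,"tz":-0.9,"roll":0,"grip":1},{"tx":0,"ty":0,"tz":-0.9,"roll":0,"grip":1},{"tx":0,"ty":0,"tz":0,"roll":0.58,"grip":1},{"tx":0,"ty":0,"tz":0,"roll":0.58,"grip":1},{"tx":0,"ty":0,"tz":0,"roll":0,"grip":1}]' 
python3 -m crank '[{"tx":0.9,"ty":-0.08,"tz":0,"roll":0,"grip":1},{"tx":0.9,"ty":-0.08,"tz":0,"roll":0,"grip":1},{"tx":0.9,"ty":-0.08,"tz":0,"roll":0,"grip":1},{"tx":0.9,"ty":-0.08,"tz":0,"roll":0,"grip":1},{"tx":0.9,"ty":-0.08,"tz":0,"roll":0,"grip":1},{"tx":0.9,"ty":-0.08,"tz":0,"roll":0,"grip":1},{"tx":0.9,"ty":-0.08,"tz":0,"roll":0,"grip":1},{"tx":0,"ty":0,"tz":0,"roll":0,"grip":1},{"tx":0,"ty":0,"tz":0,"roll":0,"grip":1}]'
python3 - <<'E'
from rig import env
from h import *
np.set_printoptions(precision=4,suppress=True)
S=env.snapshot("scene");s=env.sense();print(s["tcp_pos"],s["time"],s["opening"],s["wrist_force"],s["wrist_torque"])
t=s["tcp_pos"];u=proj(S,t-[0,0,.058]).astype(int);v=proj(S,t).astype(int);print(u,v)
x,y=u-[50,60];a=cv2.resize(S["color"][y:y+100,x:x+100],None,fx=5,fy=5,interpolation=2);cv2.imwrite("pics/s2.png",a[:,:,::-1])
E
```

```text
time: 7.1
tcp_pos: [0.5091, -0.2587, 0.2053]
ee_rot: [[0.001, 1.0, 0.0], [1.0, -0.001, -0.0], [-0.0, 0.0, -1.0]]
wrist_force: [-0.5, -0.2, -1.6]
opening: 0.0197
time: 8.0
tcp_pos: [0.4953, -0.1012, 0.2052]
ee_rot: [[-0.003, 1.0, 0.0], [1.0, 0.003, -0.0], [-0.0, 0.0, -1.0]]
wrist_force: [-0.2, -0.4, -1.4]
opening: 0.02
[ 0.4953 -0.1016  0.205 ] 8.05 0.019502933151092215 [ 0.8438 -0.3912 -0.9671] [-0.0742  0.0004 -0.0026]
[288 239] [286 223]
```

View pics/s2.png

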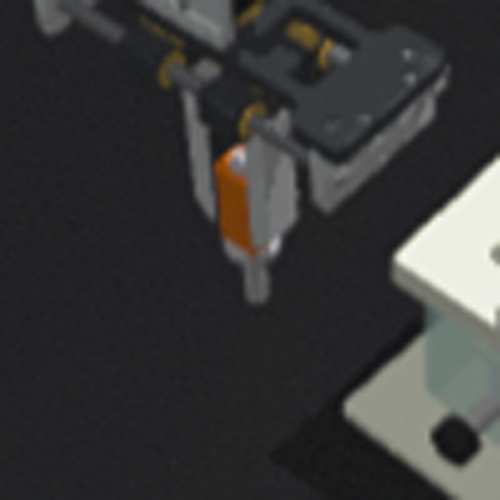

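The pin is held upright, its tip at (257,300) in the crop against a predicted (250,300). I go to point 1, 15 mm short of the edge, with the tip at about z 0.107.

```bash
python3 -m crank '[{"tx":1,"ty":0,"tz":0,"roll":0,"grip":1},{"tx":1,"ty":0,"tz":0,"roll":0,"grip":1},{"tx":1,"ty":0,"tz":0,"roll":0,"grip":1},{"tx":1,"ty":0,"tz":0,"roll":0,"grip":1},{"tx":0,"ty":0,"tz":0.8,"roll":0,"grip":1},{"tx":0,"ty":0,"tz":0.8,"roll":0,"grip":1},{"tx":0,"ty":0,"tz":0,"roll":0,"grip":1},{"tx":0,"ty":0,"tz":0,"roll":0,"grip":1}]' 
python3 -m crank '[{"tx":0,"ty":0.1,"tz":0,"roll":0,"grip":1},{"tx":0,"ty":0.1,"tz":0,"roll":0,"grip":1},{"tx":0,"ty":0.1,"tz":0,"roll":0,"grip":1},{"tx":0,"ty":0,"tz":0,"roll":0,"grip":1}]'
python3 -m crank '[{"tx":0,"ty":0.06,"tz":0,"roll":0,"grip":1},{"tx":0,"ty":0.06,"tz":0,"roll":0,"grip":1},{"tx":0,"ty":0,"tz":0,"roll":0,"grip":1}]'
```

```text
time: 8.85
tcp_pos: [0.4955, -0.0018, 0.1654]
ee_rot: [[0.0, 1.0, -0.0], [1.0, -0.0, -0.0], [-0.0, -0.0, -1.0]]
wrist_force: [0.5, -0.5, -1.6]
opening: 0.0194
time: 9.25
tcp_pos: [0.5032, -0.0013, 0.1652]
ee_rot: [[-0.0, 1.0, 0.001], [1.0, 0.0, -0.0], [-0.0, 0.001, -1.0]]
wrist_force: [-0.4, -0.4, -1.2]
opening: 0.0202
time: 9.55
tcp_pos: [0.5059, -0.0012, 0.1649]
ee_rot: [[-0.0, 1.0, 0.0], [1.0, 0.0, -0.0], [-0.0, 0.0, -1.0]]
wrist_force: [-0.6, -0.2, -2.4]
opening: 0.0197
```

```bash
python3 -m crank '[{"tx":0,"ty":0.04,"tz":0,"roll":0,"grip":1},{"tx":0,"ty":0,"tz":0,"roll":0,"grip":1}]'
python3 -m crank '[{"tx":0,"ty":0.03,"tz":0,"roll":0,"grip":1},{"tx":0,"ty":0,"tz":0,"roll":0,"grip":1}]'
python3 -m crank '[{"tx":0,"ty":0.03,"tz":0,"roll":0,"grip":1},{"tx":0,"ty":0,"tz":0,"roll":0,"grip":1}]'
```

```text
time: 9.75
tcp_pos: [0.5068, -0.0012, 0.1649]
ee_rot: [[-0.0, 1.0, -0.0], [1.0, 0.0, -0.0], [-0.0, -0.0, -1.0]]
wrist_force: [0.4, -0.6, -1.6]
opening: 0.0197
time: 9.95
tcp_pos: [0.5076, -0.0012, 0.165]
ee_rot: [[-0.0, 1.0, 0.0], [1.0, 0.0, 0.0], [0.0, 0.0, -1.0]]
wrist_force: [0.2, -0.2, -1.0]
opening: 0.0196
time: 10.15
tcp_pos: [0.5083, -0.0012, 0.165]
ee_rot: [[0.0, 1.0, 0.0], [1.0, -0.0, -0.0], [-0.0, 0.0, -1.0]]
wrist_force: [0.1, 0.2, -1.7]
opening: 0.0199
```

```bash
python3 -m crank '[{"tx":0,"ty":0.03,"tz":0,"roll":0,"grip":1},{"tx":0,"ty":0,"tz":0,"roll":0,"grip":1}]'
python3 -m crank '[{"tx":0,"ty":0.03,"tz":0,"roll":0,"grip":1},{"tx":0,"ty":0,"tz":0,"roll":0,"grip":1}]'
```

```text
time: 10.35
tcp_pos: [0.5091, -0.0012, 0.1649]
ee_rot: [[0.0, 1.0, 0.0], [1.0, -0.0, -0.0], [-0.0, 0.0, -1.0]]
wrist_force: [-0.7, 0.5, -1.5]
opening: 0.0198
time: 10.55
tcp_pos: [0.5098, -0.0012, 0.1649]
ee_rot: [[0.0, 1.0, -0.0], [1.0, -0.0, -0.0], [-0.0, -0.0, -1.0]]
wrist_force: [0.3, -0.3, -1.5]
opening: 0.02
```

```bash
python3 -m crank '[{"tx":0,"ty":0.03,"tz":0,"roll":0,"grip":1},{"tx":0,"ty":0,"tz":0,"roll":0,"grip":1}]'
python3 -m crank '[{"tx":0,"ty":0.03,"tz":0,"roll":0,"grip":1},{"tx":0,"ty":0,"tz":0,"roll":0,"grip":1}]'
```

```text
time: 10.75
tcp_pos: [0.5106, -0.0012, 0.165]
ee_rot: [[-0.0, 1.0, 0.0], [1.0, 0.0, -0.0], [-0.0, 0.0, -1.0]]
wrist_force: [0.1, -0.4, -0.6]
opening: 0.0196
time: 10.95
tcp_pos: [0.5111, -0.0012, 0.1648]
ee_rot: [[-0.0, 1.0, -0.001], [1.0, 0.0, -0.0], [-0.0, -0.001, -1.0]]
wrist_force: [-1.4, 0.2, -0.8]
opening: 0.0197
```

```bash
python3 -m crank '[{"tx":0,"ty":0.03,"tz":0,"roll":0,"grip":1},{"tx":0,"ty":0,"tz":0,"roll":0,"grip":1}]'
```

```text
time: 11.15
tcp_pos: [0.5114, -0.0012, 0.1647]
ee_rot: [[-0.0, 1.0, -0.002], [1.0, 0.0, 0.0], [0.0, -0.002, -1.0]]
wrist_force: [-5.0, -0.7, -0.3]
opening: 0.0194
```

Contact at about 5 N. Holding.

```bash
python3 -m crank '[{"tx":0,"ty":0,"tz":0,"roll":0,"grip":1},{"tx":0,"ty":0,"tz":0,"roll":0,"grip":1},{"tx":0,"ty":0,"tz":0,"roll":0,"grip":1},{"tx":0,"ty":0,"tz":0,"roll":0,"grip":1},{"tx":0,"ty":0,"tz":0,"roll":0,"grip":1}]'
python3 -c "
from rig import env
s=env.sense();print(s['tcp_pos'],s['wrist_force'],s['ee_rot'][:,2])"
python3 -m crank '[{"tx":0,"ty":-0.25,"tz":0,"roll":0,"grip":1},{"tx":0,"ty":-0.25,"tz":0,"roll":0,"grip":1},{"tx":1,"ty":0,"tz":0,"roll":0,"grip":1},{"tx":1,"ty":0,"tz":0,"roll":0,"grip":1},{"tx":1,"ty":0,"tz":0,"roll":0,"grip":1},{"tx":1,"ty":0,"tz":0,"roll":0,"grip":1},{"tx":1,"ty":0,"tz":0,"roll":0,"grip":1},{"tx":1,"ty":0,"tz":0,"roll":0,"grip":1},{"tx":1,"ty":0,"tz":0,"roll":0,"grip":1},{"tx":0.8,"ty":0,"tz":0,"roll":0,"grip":1}]'
python3 -m crank '[{"tx":0,"ty":0.16,"tz":0,"roll":0,"grip":1},{"tx":0,"ty":0.16,"tz":0,"roll":0,"grip":1},{"tx":0,"ty":0,"tz":0,"roll":0,"grip":1},{"tx":0,"ty":0,"tz":0,"roll":0,"grip":1}]'
```

```text
time: 11.65
tcp_pos: [0.5114, -0.0012, 0.1647]
ee_rot: [[0.0, 1.0, -0.002], [1.0, -0.0, 0.0], [0.0, -0.002, -1.0]]
wrist_force: [-5.5, 0.0, -0.6]
opening: 0.0197
[ 0.51140162 -0.00123596  0.1646779 ] [-5.51169239  0.04646151 -0.62743249] [-1.88365129e-03  1.24658352e-05 -9.99998226e-01]
time: 12.65
tcp_pos: [0.4991, 0.195, 0.1651]
ee_rot: [[-0.001, 1.0, 0.001], [1.0, 0.001, 0.0], [0.0, 0.001, -1.0]]
wrist_force: [0.4, -0.5, -1.9]
opening: 0.0202
time: 13.05
tcp_pos: [0.5076, 0.193, 0.1649]
ee_rot: [[0.001, 1.0, -0.0], [1.0, -0.001, -0.0], [-0.0, -0.0, -1.0]]
wrist_force: [-0.4, 0.1, -1.1]
opening: 0.0197
```

```bash
for i in 1; do python3 -m crank '[{"tx":0,"ty":0.03,"tz":0,"roll":0,"grip":1},{"tx":0,"ty":0,"tz":0,"roll":0,"grip":1}]'; done
python3 -m crank '[{"tx":0,"ty":0.03,"tz":0,"roll":0,"grip":1},{"tx":0,"ty":0,"tz":0,"roll":0,"grip":1}]'
```

```text
time: 13.25
tcp_pos: [0.5083, 0.1934, 0.165]
ee_rot: [[0.0, 1.0, 0.0], [1.0, -0.0, 0.0], [0.0, 0.0, -1.0]]
wrist_force: [0.8, -1.2, -0.5]
opening: 0.0197
time: 13.45
tcp_pos: [0.5091, 0.1937, 0.165]
ee_rot: [[0.0, 1.0, 0.0], [1.0, -0.0, 0.0], [0.0, 0.0, -1.0]]
wrist_force: [-0.6, -0.2, -1.7]
opening: 0.0198
```

```bash
python3 -m crank '[{"tx":0,"ty":0.03,"tz":0,"roll":0,"grip":1},{"tx":0,"ty":0,"tz":0,"roll":0,"grip":1}]'
python3 -m crank '[{"tx":0,"ty":0.03,"tz":0,"roll":0,"grip":1},{"tx":0,"ty":0,"tz":0,"roll":0,"grip":1}]'
```

```text
time: 13.65
tcp_pos: [0.5098, 0.1938, 0.165]
ee_rot: [[0.0, 1.0, 0.0], [1.0, -0.0, -0.0], [-0.0, 0.0, -1.0]]
wrist_force: [-1.2, -0.3, -1.3]
opening: 0.02
time: 13.85
tcp_pos: [0.5106, 0.1938, 0.165]
ee_rot: [[0.0, 1.0, 0.0], [1.0, -0.0, 0.0], [0.0, 0.0, -1.0]]
wrist_force: [-0.9, -0.3, -2.1]
opening: 0.0197
```

```bash
python3 -m crank '[{"tx":0,"ty":0.03,"tz":0,"roll":0,"grip":1},{"tx":0,"ty":0,"tz":0,"roll":0,"grip":1}]'
python3 -m crank '[{"tx":0,"ty":0.03,"tz":0,"roll":0,"grip":1},{"tx":0,"ty":0,"tz":0,"roll":0,"grip":1}]'
```

```text
time: 14.05
tcp_pos: [0.5113, 0.1938, 0.165]
ee_rot: [[-0.0, 1.0, 0.0], [1.0, 0.0, -0.0], [-0.0, 0.0, -1.0]]
wrist_force: [-0.1, -0.1, -1.6]
opening: 0.0198
time: 14.25
tcp_pos: [0.5121, 0.1938, 0.1649]
ee_rot: [[0.0, 1.0, -0.0], [1.0, -0.0, 0.0], [0.0, -0.0, -1.0]]
wrist_force: [0.4, 0.2, -1.2]
opening: 0.0193
```

```bash
python3 -m crank '[{"tx":0,"ty":0.03,"tz":0,"roll":0,"grip":1},{"tx":0,"ty":0,"tz":0,"roll":0,"grip":1}]'
python3 -m crank '[{"tx":0,"ty":0.03,"tz":0,"roll":0,"grip":1},{"tx":0,"ty":0,"tz":0,"roll":0,"grip":1}]'
```

```text
time: 14.45
tcp_pos: [0.5123, 0.1938, 0.1647]
ee_rot: [[-0.0, 1.0, -0.001], [1.0, 0.0, -0.0], [-0.0, -0.001, -1.0]]
wrist_force: [-3.3, 0.6, -0.2]
opening: 0.0198
time: 14.65
tcp_pos: [0.5126, 0.1938, 0.1646]
ee_rot: [[-0.0, 1.0, -0.003], [1.0, 0.0, -0.0], [-0.0, -0.003, -1.0]]
wrist_force: [-7.8, 0.2, 1.2]
opening: 0.02
```

```bash
python3 -m crank '[{"tx":0,"ty":0,"tz":0,"roll":0,"grip":1},{"tx":0,"ty":0,"tz":0,"roll":0,"grip":1},{"tx":0,"ty":0,"tz":0,"roll":0,"grip":1},{"tx":0,"ty":0,"tz":0,"roll":0,"grip":1}]'
python3 -m crank '[{"tx":0,"ty":-0.25,"tz":0,"roll":0,"grip":1},{"tx":0,"ty":-0.25,"tz":0,"roll":0,"grip":1},{"tx":0.95,"ty":0,"tz":0,"roll":0,"grip":1},{"tx":0.95,"ty":0,"tz":0,"roll":0,"grip":1},{"tx":0.95,"ty":0,"tz":0,"roll":0,"grip":1},{"tx":0,"ty":0.9,"tz":0,"roll":0,"grip":1},{"tx":0,"ty":0.9,"tz":0,"roll":0,"grip":1},{"tx":0,"ty":0.4,"tz":0,"roll":0,"grip":1},{"tx":0,"ty":0,"tz":0,"roll":0,"grip":1},{"tx":0,"ty":0,"tz":0,"roll":0,"grip":1}]'
python3 -m crank '[{"tx":-0.2,"ty":0,"tz":0,"roll":0,"grip":1},{"tx":-0.2,"ty":0,"tz":0,"roll":0,"grip":1},{"tx":-0.2,"ty":0,"tz":0,"roll":0,"grip":1},{"tx":0,"ty":0,"tz":0,"roll":0,"grip":1},{"tx":0,"ty":0,"tz":0,"roll":0,"grip":1}]'
```

```text
time: 15.05
tcp_pos: [0.5126, 0.1938, 0.1646]
ee_rot: [[-0.0, 1.0, -0.003], [1.0, 0.0, -0.0], [-0.0, -0.003, -1.0]]
wrist_force: [-7.5, -0.0, -0.0]
opening: 0.0198
time: 16.05
tcp_pos: [0.5554, 0.2649, 0.1648]
ee_rot: [[0.0, 1.0, -0.0], [1.0, -0.0, -0.0], [-0.0, -0.0, -1.0]]
wrist_force: [-0.0, 0.0, -1.5]
opening: 0.0194
time: 16.55
tcp_pos: [0.556, 0.2499, 0.1651]
ee_rot: [[0.0, 1.0, 0.0], [1.0, -0.0, 0.0], [0.0, 0.0, -1.0]]
wrist_force: [0.1, 0.3, -1.2]
opening: 0.02
```

```bash
python3 -m crank '[{"tx":-0.06,"ty":0,"tz":0,"roll":0,"grip":1},{"tx":-0.06,"ty":0,"tz":0,"roll":0,"grip":1},{"tx":-0.06,"ty":0,"tz":0,"roll":0,"grip":1},{"tx":0,"ty":0,"tz":0,"roll":0,"grip":1}]'
python3 -m crank '[{"tx":-0.04,"ty":0,"tz":0,"roll":0,"grip":1},{"tx":0,"ty":0,"tz":0,"roll":0,"grip":1}]'
```

```text
time: 16.95
tcp_pos: [0.556, 0.2454, 0.1649]
ee_rot: [[0.0, 1.0, -0.0], [1.0, -0.0, -0.0], [-0.0, -0.0, -1.0]]
wrist_force: [0.1, -0.9, -1.4]
opening: 0.0196
time: 17.15
tcp_pos: [0.556, 0.2445, 0.1649]
ee_rot: [[0.0, 1.0, -0.0], [1.0, -0.0, -0.0], [-0.0, -0.0, -1.0]]
wrist_force: [0.1, -0.5, -0.8]
opening: 0.0195
```

```bash
python3 -m crank '[{"tx":-0.04,"ty":0,"tz":0,"roll":0,"grip":1},{"tx":0,"ty":0,"tz":0,"roll":0,"grip":1}]'
python3 -m crank '[{"tx":-0.04,"ty":0,"tz":0,"roll":0,"grip":1},{"tx":0,"ty":0,"tz":0,"roll":0,"grip":1}]'
```

```text
time: 17.35
tcp_pos: [0.556, 0.2435, 0.1649]
ee_rot: [[-0.0, 1.0, 0.0], [1.0, 0.0, 0.0], [0.0, 0.0, -1.0]]
wrist_force: [-0.7, 0.1, -1.7]
opening: 0.0195
time: 17.55
tcp_pos: [0.556, 0.2424, 0.1649]
ee_rot: [[0.0, 1.0, -0.0], [1.0, -0.0, -0.0], [-0.0, -0.0, -1.0]]
wrist_force: [0.2, 0.3, -1.6]
opening: 0.0199
```

```bash
python3 -m crank '[{"tx":-0.03,"ty":0,"tz":0,"roll":0,"grip":1},{"tx":0,"ty":0,"tz":0,"roll":0,"grip":1}]'
python3 -m crank '[{"tx":-0.03,"ty":0,"tz":0,"roll":0,"grip":1},{"tx":0,"ty":0,"tz":0,"roll":0,"grip":1}]'
```

```text
time: 17.75
tcp_pos: [0.556, 0.2417, 0.165]
ee_rot: [[0.0, 1.0, 0.0], [1.0, -0.0, 0.0], [0.0, 0.0, -1.0]]
wrist_force: [0.2, -0.1, -1.1]
opening: 0.0194
time: 17.95
tcp_pos: [0.556, 0.2409, 0.1649]
ee_rot: [[0.0, 1.0, -0.0], [1.0, -0.0, -0.0], [-0.0, -0.0, -1.0]]
wrist_force: [-0.0, 0.1, -1.1]
opening: 0.0198
```

```bash
python3 -m crank '[{"tx":-0.03,"ty":0,"tz":0,"roll":0,"grip":1},{"tx":0,"ty":0,"tz":0,"roll":0,"grip":1}]'
```

```text
time: 18.15
tcp_pos: [0.556, 0.2402, 0.1649]
ee_rot: [[0.0, 1.0, -0.0], [1.0, -0.0, -0.0], [-0.0, -0.0, -1.0]]
wrist_force: [-0.6, -0.2, -1.3]
opening: 0.0198
```

```bash
python3 -m crank '[{"tx":-0.03,"ty":0,"tz":0,"roll":0,"grip":1},{"tx":0,"ty":0,"tz":0,"roll":0,"grip":1}]'
python3 -m crank '[{"tx":-0.03,"ty":0,"tz":0,"roll":0,"grip":1},{"tx":0,"ty":0,"tz":0,"roll":0,"grip":1}]'
```

```text
time: 18.35
tcp_pos: [0.556, 0.2394, 0.1649]
ee_rot: [[0.0, 1.0, 0.0], [1.0, -0.0, -0.0], [-0.0, 0.0, -1.0]]
wrist_force: [0.0, -0.9, -1.5]
opening: 0.0201
time: 18.55
tcp_pos: [0.556, 0.2387, 0.1649]
ee_rot: [[0.0, 1.0, -0.0], [1.0, -0.0, -0.0], [-0.0, -0.0, -1.0]]
wrist_force: [-0.3, -0.6, -0.5]
opening: 0.0199
```

```bash
python3 -m crank '[{"tx":-0.03,"ty":0,"tz":0,"roll":0,"grip":1},{"tx":0,"ty":0,"tz":0,"roll":0,"grip":1}]'
```

```text
time: 18.75
tcp_pos: [0.556, 0.2379, 0.1649]
ee_rot: [[0.0, 1.0, -0.0], [1.0, -0.0, -0.0], [-0.0, -0.0, -1.0]]
wrist_force: [-0.2, 0.4, -1.7]
opening: 0.0198
```

```bash
python3 -m crank '[{"tx":-0.03,"ty":0,"tz":0,"roll":0,"grip":1},{"tx":0,"ty":0,"tz":0,"roll":0,"grip":1}]'
python3 -m crank '[{"tx":-0.03,"ty":0,"tz":0,"roll":0,"grip":1},{"tx":0,"ty":0,"tz":0,"roll":0,"grip":1}]'
```

```text
time: 18.95
tcp_pos: [0.556, 0.2372, 0.1649]
ee_rot: [[0.0, 1.0, -0.0], [1.0, -0.0, -0.0], [-0.0, -0.0, -1.0]]
wrist_force: [0.7, 0.4, -0.2]
opening: 0.0199
time: 19.15
tcp_pos: [0.556, 0.2365, 0.1649]
ee_rot: [[-0.0, 1.0, 0.0], [1.0, 0.0, -0.0], [-0.0, 0.0, -1.0]]
wrist_force: [0.5, -0.1, -2.0]
opening: 0.0195
```

```bash
python3 -m crank '[{"tx":-0.03,"ty":0,"tz":0,"roll":0,"grip":1},{"tx":0,"ty":0,"tz":0,"roll":0,"grip":1}]'
```

```text
time: 19.35
tcp_pos: [0.556, 0.2357, 0.1649]
ee_rot: [[-0.0, 1.0, -0.0], [1.0, 0.0, 0.0], [0.0, -0.0, -1.0]]
wrist_force: [-0.4, -0.6, -2.0]
opening: 0.0197
```

```bash
python3 -m crank '[{"tx":-0.03,"ty":0,"tz":0,"roll":0,"grip":1},{"tx":0,"ty":0,"tz":0,"roll":0,"grip":1}]'
python3 -c "
from rig import env
s=env.sense();print(s['tcp_pos'],s['wrist_force'],s['wrist_torque'])"
```

```text
time: 19.55
tcp_pos: [0.556, 0.2349, 0.165]
ee_rot: [[0.0, 1.0, 0.0], [1.0, -0.0, -0.0], [-0.0, 0.0, -1.0]]
wrist_force: [-0.5, -0.5, -0.9]
opening: 0.0196
[0.55603437 0.23494748 0.16497324] [-0.54502084 -0.46444427 -0.91786151] [-0.09548688  0.00342037  0.0271389 ]
```

```bash
python3 -m crank '[{"tx":-0.03,"ty":0,"tz":0,"roll":0,"grip":1},{"tx":0,"ty":0,"tz":0,"roll":0,"grip":1}]'
python3 -c "
from rig import env
s=env.sense();print(s['tcp_pos'],s['wrist_force'],s['wrist_torque'])"
```

```text
time: 19.75
tcp_pos: [0.556, 0.2346, 0.165]
ee_rot: [[-0.0, 1.0, 0.0], [1.0, 0.0, 0.001], [0.001, 0.0, -1.0]]
wrist_force: [0.0, 3.5, -1.0]
opening: 0.0196
[0.55598541 0.23462896 0.16500771] [ 0.01705534  3.54904525 -0.99785036] [ 0.7241067  -0.00743535  0.03622536]
```

Contact at 3.5 N. I hold, back off 10 mm and raise the pin.

```bash
python3 -m crank '[{"tx":0,"ty":0,"tz":0,"roll":0,"grip":1},{"tx":0,"ty":0,"tz":0,"roll":0,"grip":1},{"tx":0,"ty":0,"tz":0,"roll":0,"grip":1},{"tx":0,"ty":0,"tz":0,"roll":0,"grip":1},{"tx":0,"ty":0,"tz":0,"roll":0,"grip":1}]'
python3 -m crank '[{"tx":0.2,"ty":0,"tz":0,"roll":0,"grip":1},{"tx":0.2,"ty":0,"tz":0,"roll":0,"grip":1},{"tx":0,"ty":0,"tz":-0.8,"roll":0,"grip":1},{"tx":0,"ty":0,"tz":-0.8,"roll":0,"grip":1},{"tx":0,"ty":0,"tz":0,"roll":0,"grip":1},{"tx":-0.7,"ty":0.06,"tz":0,"roll":0,"grip":1},{"tx":-0.7,"ty":0.06,"tz":0,"roll":0,"grip":1},{"tx":-0.77,"ty":0.05,"tz":0,"roll":0,"grip":1},{"tx":0,"ty":0,"tz":0,"roll":0,"grip":1},{"tx":0,"ty":0,"tz":0,"roll":0,"grip":1}]'
python3 - <<'E'
from rig import env
from h import *
S=env.snapshot("scene");s=env.sense();t=s["tcp_pos"];print(t,s["wrist_force"],s["opening"])
c=proj(S,(.559,.19,.13)).astype(int);print(c,proj(S,t-[0,0,.058]))
x,y=c-[50,50];a=cv2.resize(S["color"][y:y+100,x:x+100],None,fx=6,fy=6,interpolation=2);cv2.imwrite("pics/s3.png",a[:,:,::-1])
E
```

```text
time: 20.25
tcp_pos: [0.556, 0.2345, 0.165]
ee_rot: [[-0.0, 1.0, 0.0], [1.0, 0.0, 0.0], [0.0, 0.0, -1.0]]
wrist_force: [0.1, 6.1, -1.8]
opening: 0.02
time: 21.25
tcp_pos: [0.5602, 0.189, 0.2044]
ee_rot: [[0.002, 1.0, -0.001], [1.0, -0.002, -0.0], [-0.0, -0.001, -1.0]]
wrist_force: [-0.8, 0.6, -0.5]
opening: 0.0198
[0.56018616 0.18960506 0.20450463] [ 0.33892307  0.30038674 -0.75080651] 0.01969767984580907
[384 185] [385.66583495 181.39634793]
```

View pics/s3.png

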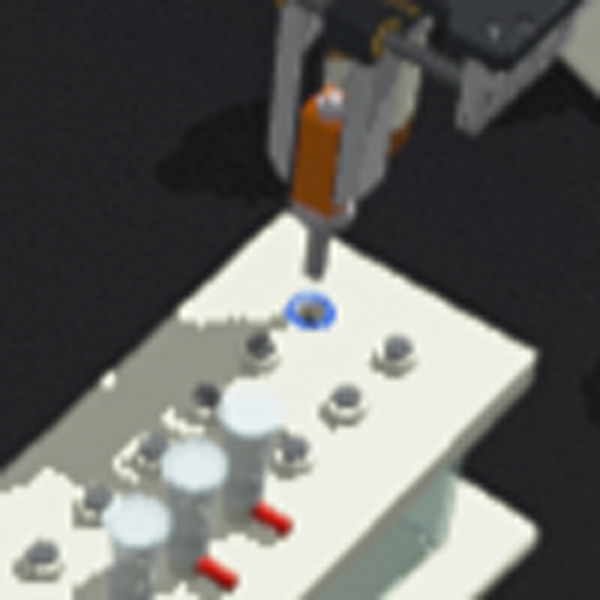

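The tip hangs just above the port in the scene view, which is coarse at 2.6 mm per pixel. I check with the closer wrist camera.

Run:
```python
from rig import env
from h import *
np.set_printoptions(precision=4,suppress=True)
W=env.snapshot("wrist");s=env.sense();t=s["tcp_pos"];print(t)
for n,X in(("tip@tcp",t-[0,0,.058]),("tip+3",t+[0,.003,-.058]),("port felt,+0",[t[0],t[1],.125]),("port+3",[t[0],t[1]+.003,.125])):print(n,proj(W,X))
print(blobs(W,(100,70,60),(130,255,255),(0,0,640,480),30)[0])
a=cv2.resize(W["color"][180:330,230:430],None,fx=4,fy=4,interpolation=2);cv2.imwrite("pics/w4.png",a[:,:,::-1])
```

```text
[0.5601 0.19   0.2046]
tip@tcp [313.8918 264.9584]
tip+3 [313.8895 260.1031]
port felt,+0 [313.9344 254.2039]
port+3 [313.9323 249.6891]
[([297, 235, 34, 31, 417], [313.6, 248.41])]
```

View pics/w4.png

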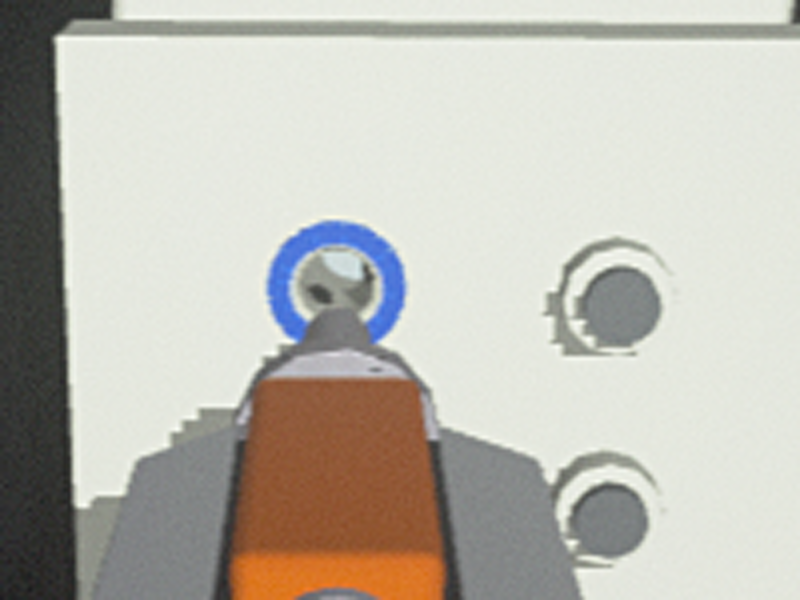

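Ring centre is at px (314,251.5). The tip, at u=314, gives the same +1.8 mm y offset as the ring, so pin and port line up. I descend with force checks.

```bash
python3 -m crank '[{"tx":0,"ty":0,"tz":0.35,"roll":0,"grip":1},{"tx":0,"ty":0,"tz":0.35,"roll":0,"grip":1},{"tx":0,"ty":0,"tz":0.1,"roll":0,"grip":1},{"tx":0,"ty":0,"tz":0,"roll":0,"grip":1},{"tx":0,"ty":0,"tz":0,"roll":0,"grip":1}]'
python3 -m crank '[{"tx":0,"ty":0,"tz":0.06,"roll":0,"grip":1},{"tx":0,"ty":0,"tz":0,"roll":0,"grip":1}]'
python3 -m crank '[{"tx":0,"ty":0,"tz":0.06,"roll":0,"grip":1},{"tx":0,"ty":0,"tz":0,"roll":0,"grip":1}]'
```

```text
time: 21.85
tcp_pos: [0.5603, 0.1901, 0.185]
ee_rot: [[-0.0, 1.0, 0.0], [1.0, 0.0, 0.0], [0.0, 0.0, -1.0]]
wrist_force: [0.2, 0.9, -2.4]
opening: 0.0197
time: 22.05
tcp_pos: [0.5603, 0.19, 0.1835]
ee_rot: [[-0.0, 1.0, 0.0], [1.0, 0.0, 0.0], [0.0, 0.0, -1.0]]
wrist_force: [0.5, -0.3, -1.3]
opening: 0.0198
time: 22.25
tcp_pos: [0.5602, 0.19, 0.1818]
ee_rot: [[0.0, 1.0, -0.0], [1.0, -0.0, -0.0], [-0.0, -0.0, -1.0]]
wrist_force: [0.7, 0.4, -2.4]
opening: 0.0195
```

Tip is now at about 0.124 with no contact, so it is entering. Continuing.

```bash
python3 -m crank '[{"tx":0,"ty":0,"tz":0.06,"roll":0,"grip":1},{"tx":0,"ty":0,"tz":0,"roll":0,"grip":1}]'
python3 -m crank '[{"tx":0,"ty":0,"tz":0.06,"roll":0,"grip":1},{"tx":0,"ty":0,"tz":0,"roll":0,"grip":1}]'
```

```text
time: 22.45
tcp_pos: [0.5602, 0.19, 0.1802]
ee_rot: [[0.0, 1.0, -0.0], [1.0, -0.0, -0.0], [-0.0, -0.0, -1.0]]
wrist_force: [-0.9, 0.1, -1.3]
opening: 0.0199
time: 22.65
tcp_pos: [0.5602, 0.19, 0.1787]
ee_rot: [[0.0, 1.0, -0.0], [1.0, -0.0, -0.0], [-0.0, -0.0, -1.0]]
wrist_force: [0.4, -0.8, -1.6]
opening: 0.0195
```

```bash
python3 -m crank '[{"tx":0,"ty":0,"tz":0.06,"roll":0,"grip":1},{"tx":0,"ty":0,"tz":0,"roll":0,"grip":1}]'
python3 -m crank '[{"tx":0,"ty":0,"tz":0.06,"roll":0,"grip":1},{"tx":0,"ty":0,"tz":0,"roll":0,"grip":1}]'
```

```text
time: 22.85
tcp_pos: [0.5602, 0.19, 0.1772]
ee_rot: [[0.0, 1.0, -0.0], [1.0, -0.0, -0.0], [-0.0, -0.0, -1.0]]
wrist_force: [-0.0, -0.2, -1.8]
opening: 0.0197
time: 23.05
tcp_pos: [0.5602, 0.19, 0.1757]
ee_rot: [[-0.0, 1.0, -0.0], [1.0, 0.0, -0.0], [-0.0, -0.0, -1.0]]
wrist_force: [0.0, 0.3, -2.3]
opening: 0.0195
```

```bash
python3 -m crank '[{"tx":0,"ty":0,"tz":0.08,"roll":0,"grip":1},{"tx":0,"ty":0,"tz":0.08,"roll":0,"grip":1},{"tx":0,"ty":0,"tz":0,"roll":0,"grip":1}]'
python3 -m crank '[{"tx":0,"ty":0,"tz":0.08,"roll":0,"grip":1},{"tx":0,"ty":0,"tz":0.08,"roll":0,"grip":1},{"tx":0,"ty":0,"tz":0,"roll":0,"grip":1}]'
```

```text
time: 23.35
tcp_pos: [0.5601, 0.19, 0.1716]
ee_rot: [[-0.0, 1.0, -0.0], [1.0, 0.0, -0.0], [-0.0, -0.0, -1.0]]
wrist_force: [-0.2, 0.3, -1.4]
opening: 0.0198
time: 23.65
tcp_pos: [0.5603, 0.19, 0.1678]
ee_rot: [[-0.0, 1.0, 0.0], [1.0, 0.0, -0.0], [-0.0, 0.0, -1.0]]
wrist_force: [0.7, 0.4, 0.4]
opening: 0.0199
```

```bash
python3 -m crank '[{"tx":0,"ty":0,"tz":0.08,"roll":0,"grip":1},{"tx":0,"ty":0,"tz":0.08,"roll":0,"grip":1},{"tx":0,"ty":0,"tz":0,"roll":0,"grip":1}]'
python3 -m crank '[{"tx":0,"ty":0,"tz":0.08,"roll":0,"grip":1},{"tx":0,"ty":0,"tz":0.08,"roll":0,"grip":1},{"tx":0,"ty":0,"tz":0,"roll":0,"grip":1}]'
```

```text
time: 23.95
tcp_pos: [0.5602, 0.19, 0.1636]
ee_rot: [[0.0, 1.0, -0.0], [1.0, -0.0, 0.0], [0.0, -0.0, -1.0]]
wrist_force: [0.6, 0.2, -1.2]
opening: 0.0191
time: 24.25
tcp_pos: [0.5602, 0.19, 0.1596]
ee_rot: [[-0.0, 1.0, -0.0], [1.0, 0.0, -0.0], [-0.0, -0.0, -1.0]]
wrist_force: [0.2, -0.2, -0.8]
opening: 0.0198
```

```bash
python3 -m crank '[{"tx":0,"ty":0,"tz":0.08,"roll":0,"grip":1},{"tx":0,"ty":0,"tz":0.08,"roll":0,"grip":1},{"tx":0,"ty":0,"tz":0,"roll":0,"grip":1}]'
python3 -m crank '[{"tx":0,"ty":0,"tz":0.08,"roll":0,"grip":1},{"tx":0,"ty":0,"tz":0.08,"roll":0,"grip":1},{"tx":0,"ty":0,"tz":0,"roll":0,"grip":1}]'
```

```text
time: 24.55
tcp_pos: [0.5602, 0.19, 0.1556]
ee_rot: [[0.0, 1.0, -0.0], [1.0, -0.0, -0.0], [-0.0, -0.0, -1.0]]
wrist_force: [0.0, -0.5, -1.4]
opening: 0.0199
time: 24.85
tcp_pos: [0.5601, 0.19, 0.1515]
ee_rot: [[-0.0, 1.0, -0.0], [1.0, 0.0, -0.0], [-0.0, -0.0, -1.0]]
wrist_force: [0.5, -0.3, -0.8]
opening: 0.0194
```

```bash
python3 -m crank '[{"tx":0,"ty":0,"tz":0.08,"roll":0,"grip":1},{"tx":0,"ty":0,"tz":0.08,"roll":0,"grip":1},{"tx":0,"ty":0,"tz":0,"roll":0,"grip":1}]'
python3 -m crank '[{"tx":0,"ty":0,"tz":0.06,"roll":0,"grip":1},{"tx":0,"ty":0,"tz":0,"roll":0,"grip":1}]'
```

```text
time: 25.15
tcp_pos: [0.5602, 0.19, 0.1476]
ee_rot: [[0.0, 1.0, -0.0], [1.0, -0.0, -0.0], [-0.0, -0.0, -1.0]]
wrist_force: [0.0, 1.0, -0.6]
opening: 0.0196
time: 25.35
tcp_pos: [0.5602, 0.19, 0.1463]
ee_rot: [[-0.0, 1.0, -0.0], [1.0, 0.0, -0.0], [-0.0, -0.0, -1.0]]
wrist_force: [0.3, -0.2, 0.7]
opening: 0.02
```

```bash
python3 -m crank '[{"tx":0,"ty":0,"tz":0.04,"roll":0,"grip":1},{"tx":0,"ty":0,"tz":0,"roll":0,"grip":1}]'
python3 -m crank '[{"tx":0,"ty":0,"tz":0.04,"roll":0,"grip":1},{"tx":0,"ty":0,"tz":0,"roll":0,"grip":1}]'
```

```text
time: 25.55
tcp_pos: [0.5602, 0.19, 0.1453]
ee_rot: [[0.0, 1.0, -0.0], [1.0, -0.0, -0.0], [-0.0, -0.0, -1.0]]
wrist_force: [0.4, 0.1, 1.3]
opening: 0.0198
time: 25.75
tcp_pos: [0.5602, 0.19, 0.1444]
ee_rot: [[0.0, 1.0, -0.0], [1.0, -0.0, -0.0], [-0.0, -0.0, -1.0]]
wrist_force: [0.5, -0.5, 0.4]
opening: 0.0197
```

```bash
python3 -m crank '[{"tx":0,"ty":0,"tz":0.04,"roll":0,"grip":1},{"tx":0,"ty":0,"tz":0,"roll":0,"grip":1}]'
python3 -m crank '[{"tx":0,"ty":0,"tz":0.03,"roll":0,"grip":1},{"tx":0,"ty":0,"tz":0,"roll":0,"grip":1}]'
```

```text
time: 25.95
tcp_pos: [0.5603, 0.19, 0.1433]
ee_rot: [[0.0, 1.0, -0.0], [1.0, -0.0, -0.0], [-0.0, -0.0, -1.0]]
wrist_force: [0.4, -0.6, 1.3]
opening: 0.0198
time: 26.15
tcp_pos: [0.5602, 0.19, 0.1426]
ee_rot: [[0.0, 1.0, -0.0], [1.0, -0.0, 0.0], [0.0, -0.0, -1.0]]
wrist_force: [0.6, 0.2, 1.3]
opening: 0.02
```

```bash
python3 -m crank '[{"tx":0,"ty":0,"tz":0.03,"roll":0,"grip":1},{"tx":0,"ty":0,"tz":0,"roll":0,"grip":1},{"tx":0,"ty":0,"tz":0,"roll":0,"grip":1}]'
```

```text
time: 26.45
tcp_pos: [0.5603, 0.19, 0.1421]
ee_rot: [[0.0, 1.0, 0.0], [1.0, -0.0, 0.0], [0.0, 0.0, -1.0]]
wrist_force: [-0.8, 0.1, 3.6]
opening: 0.0198
```

```bash
python3 -m crank '[{"tx":0,"ty":0,"tz":0.03,"roll":0,"grip":1},{"tx":0,"ty":0,"tz":0,"roll":0,"grip":1},{"tx":0,"ty":0,"tz":0,"roll":0,"grip":1}]'
python3 -m crank '[{"tx":0,"ty":0,"tz":0.03,"roll":0,"grip":1},{"tx":0,"ty":0,"tz":0,"roll":0,"grip":1},{"tx":0,"ty":0,"tz":0,"roll":0,"grip":1}]'
```

```text
time: 26.75
tcp_pos: [0.5603, 0.1901, 0.1416]
ee_rot: [[-0.0, 1.0, 0.0], [1.0, 0.0, 0.0], [0.0, 0.0, -1.0]]
wrist_force: [-1.6, -1.5, 6.0]
opening: 0.0197
time: 27.05
tcp_pos: [0.5603, 0.1901, 0.1411]
ee_rot: [[-0.0, 1.0, 0.0], [1.0, 0.0, 0.0], [0.0, 0.0, -1.0]]
wrist_force: [-3.2, -1.4, 8.3]
opening: 0.0197
```

The slope of about 5 N/mm matches the gasket, so the collar is seated. Release and lift.

```bash
python3 -m crank '[{"tx":0,"ty":0,"tz":0,"roll":0,"grip":0.5},{"tx":0,"ty":0,"tz":0,"roll":0,"grip":0.5},{"tx":0,"ty":0,"tz":0,"roll":0,"grip":0.5},{"tx":0,"ty":0,"tz":0,"roll":0,"grip":0.5}]'
python3 -m crank '[{"tx":0,"ty":0,"tz":-0.3,"roll":0,"grip":0.5},{"tx":0,"ty":0,"tz":-0.6,"roll":0,"grip":0.5},{"tx":0,"ty":0,"tz":-0.8,"roll":0,"grip":0.5},{"tx":0,"ty":0,"tz":-0.8,"roll":0,"grip":0.5},{"tx":0,"ty":0,"tz":-0.8,"roll":0,"grip":0.5},{"tx":0,"ty":0,"tz":-0.8,"roll":0,"grip":0.5},{"tx":0,"ty":0,"tz":0,"roll":0,"grip":0.5},{"tx":0,"ty":0,"tz":0,"roll":0,"grip":0.5}]'
python3 - <<'E'
from rig import env
from h import *
np.set_printoptions(precision=4,suppress=True)
W=env.snapshot("wrist");S=env.snapshot("scene")
bs,_=blobs(S,(3,120,60),(18,255,255),(360,150,410,200));print(bs)
for z in (.181,.184):print(z,"handle top exp",proj(W,(.5603,.1918,z)),proj(S,(.5603,.1918,z)),"collar",proj(W,(.5603,.1918,z-.05)))
a=cv2.resize(W["color"],None,fx=.6,fy=.6,interpolation=3)
c=proj(S,(.56,.192,.14)).astype(int);x,y=c-[40,36]
b=cv2.resize(S["color"][y:y+72,x:x+80],(400,360),interpolation=2)[:288]
cv2.imwrite("pics/f1.png",np.hstack([a,b])[:,:,::-1])
E
```

```text
time: 27.45
tcp_pos: [0.5602, 0.19, 0.1402]
ee_rot: [[0.0, 1.0, -0.0], [1.0, -0.0, -0.0], [-0.0, -0.0, -1.0]]
wrist_force: [-0.6, -0.0, 0.7]
opening: 0.0461
time: 28.25
tcp_pos: [0.5602, 0.19, 0.2426]
ee_rot: [[-0.0, 1.0, 0.0], [1.0, 0.0, -0.0], [-0.0, 0.0, -1.0]]
wrist_force: [-0.5, 0.0, 0.3]
opening: 0.0465
[([380, 154, 20, 9, 54], [387.94, 159.31]), ([386, 167, 3, 2, 5], [386.8, 167.6]), ([381, 169, 13, 19, 144], [386.6, 178.45])]
0.181 handle top exp [314.1111 260.7289] [387.4016 171.1131] collar [314.1127 239.0085]
0.184 handle top exp [314.111  262.2977] [387.5068 170.2408] collar [314.1126 240.1143]
```

View pics/f1.png

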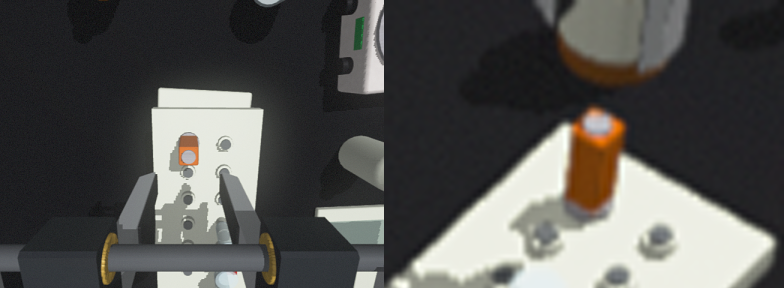

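The pin stands upright in the port with its collar on the lid. The handle's top is at wrist px (314,262), against 261–262 expected when flush, and the gripper is 50 mm clear. Handing in.

```bash
python3 -c "
from rig import env
env.hand_in()"
```

```text
the job is handed in; nothing more can be done
```

The teaching pin is standing in the blue-ringed port, released, and I handed the job in at about 28 s. No verdict was reported.

- **Feeling the lid:** I held the pin against the long edge at the far end (about 5 N), the long edge at the port's end (about 7.5 N) and the short end edge (3.5 rising to 6 N). Each hold lasted 0.4 to 0.5 s once the contact force was reached. The contacts put the lid's yaw at about −0.006 rad in world axes and the port at tool position (0.560, 0.190).
- **Insertion:** The pin went in almost free of force. I pressed it to 8.3 N at the end, and the force rose at about 5 N/mm, which matches the gasket with the collar seated. The wrist force readings never passed about 8.5 N.
- **Last check:** The final wrist and scene views show the pin upright with its collar on the lid. The handle's top is within about 1 px of where it should be when flush, and the gripper is clear above it.
- **Disagreements:** The felt end edge lay 3 to 4 mm from where the cameras put it. I put this down to the pin sitting about 2 to 3 mm off-centre in the grip, and it cancels out because the port was worked out from the same contacts. A rough pixel estimate from the scene camera suggested the tip was 3.5 mm off in y, but the wrist view and the insertion did not bear that out. The seal's drag felt weaker than the "few newtons" stated.
- **Not checked:** I did not measure the bystanders' positions again at the end. The planned paths kept clear of them, and no unexpected contact force showed.

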